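# Charge the deburring tub and hold its run lever

### The arm

A 7-joint arm with a two-finger parallel gripper is mounted at the origin on a cart in front of the work surface, level with it; the furniture and walls round the work are solid. World frame = base frame: x ahead of the robot, y to its left, z up, the work surface at z = 0. Lengths are in mm, angles in rad, forces in N, time in s.
With the tool pointing down it reaches from about 400 to 900 mm from the base axis. Payload 5.5 kg.
Tool frame: the origin (TCP) lies at the very end of the fingers, on their centre line; the grasp point (between the pads) lies 19 mm behind it; y points along the fingers, x is the direction in which the jaws open and shut, and the axes are right-handed (so a half turn about y gives the same grasp; the last joint's range is limited). The gripper opens to 92 mm and grips with 3 to 60 N. Pads are 19 mm wide; open, the fingers measure 130 mm over their backs; the gripper's body (75 mm by 190 mm) begins 47 mm behind the grasp point.
Start: joints at [1.506, 0.501, -0.427, 1.55, 0.221, 1.138, -0.21], TCP at [209.308, -615.378, 226.729] pointing down, gripper open.
Joint ranges: [-2.88, 2.88], [-0.31, 2.03], [-1.54, 1.56], [0.2, 2.42], [-1.41, 4.55], [0.19, 2.02], [-2.57, 2.57]. Speed limits (rad/s): [2.57, 2.57, 3.14, 3.14, 3.14, 3.14, 3.14].

### API

Orientations are given as a 3x3 rotation matrix whose columns are the frame's x, y, z axes.
In Python, from rig import arm, read_camera, read_clock, read_joints, read_qd, read_joint_torque, read_tool_pos, read_eef_rot, read_contact_force, read_wrist_torque, read_grip_width gives the robot as it stands. The module is installed in compiled form; this text tells all that it offers. Calls block until the motion is done:
- arm.move_pose(position, orientation): joint-space move of the TCP to a pose.
- arm.servo_line(position, feed=150, ori=None, max_force=None): straight line of the TCP; ori=None keeps the orientation; feed is the mean speed in mm/s. With max_force (N) it stops when the force on the tool has changed by that much, and returns True; else False.
- arm.set_joints(angles): joint-space move.
- arm.move_gripper(opening, grip_force=None): finger opening in mm; grip_force is the grip in N (None keeps the last); returns when the fingers have stopped.
- arm.dwell(seconds).
- arm.ik(position, orientation): joint angles nearest the present ones, or None.
- read_camera(name): name is "scene" or "top"; returns a dict with "img" (480x640x3 uint8, red, green, blue), "mtx" (3x3 intrinsics, pixels), "k1" (the pictures are not rectified: a ray, as slopes to the right and down, at radius r is drawn at 1 + k1 r^2 times it, then the intrinsics apply), "cam_to_world" (4x4, takes a point from camera to world coordinates). Camera axes: x right, y up, looking along -z (the intrinsics and any distortion apply to the point x, -y, -z); pixel columns grow to the right and rows downward; lengths in mm; the calibration is good to about 2 mm. A picture is of the moment at which its call begins. There is no depth.
A pose or a line that the arm cannot do raises arm.MotionError and nothing moves.
- arm.close_job(): hands the job in, once; it reports no verdict.
Readings, each from a call of its own:
- read_clock(): time.
- read_joints(): joint angles.
- read_qd(): joint speeds.
- read_joint_torque(): joint torques, N m.
- read_tool_pos(): TCP position.
- read_eef_rot(): TCP orientation.
- read_contact_force(): force on the tool from outside, world axes, zero at the start.
- read_wrist_torque(): the same for the moment, N m.
- read_grip_width(): finger opening in mm.
Only numpy, scipy, OpenCV 4.12 (cv2) and the standard library are available. Lean on these libraries where they do the work, as an engineer would, in place of code of your own. Each camera call takes 0.05 s, during which the arm holds its last target.

### The job

First lift the bar of the hinged tray to tip all three bushes lying on it into the deburring tub, and lower the tray again until it rests flat. Only after that, flip the safety catch on the lever stand right over to its other side, then pull the sprung lever towards the front of its stand as far as it goes and finish while still holding it there with the fingers. Do not knock over the steel punch that stands between the two units.

Things in the scene. Friction and masses are not known exactly. Their poses are not given: they have to be found in the camera images.
- tub: Grey open-topped deburring tub on a dark steel plate, fixed to the bench, left or right, turned up to 12 degrees; hinged aluminium tray on its front. Origin: on the bench below the tray; x from tray to tub (roughly away from the robot), y left, z up. Plate x -40 to 185 mm, y -85 to 85. Tub opening x 60 to 175 mm, y -70 to 70; wall tops: front 70 mm, sides 112, back 113 above the bench.
- tub_floor (a point): Centre of the tub's inner floor, 26 mm above the bench, axes as the tub. The inside measures 115 mm (x) by 140 mm (y).
- tray (a joint): Angle of the charging tray in rad: 0 flat, grows as its front bar is lifted (at most 1.25). Tray 107 x 128 mm, top of its floor 77 mm above the bench, walls 20 mm high at the front and both sides, open towards the tub, 0.3 kg; it falls back if let go. The bushes (friction about 0.6) slide off by about 1.1.
- tray_hinge (a point): Point on the tray's hinge axis, which runs along the tub's y, 74 mm above the bench, at x 65 mm in the tub's frame.
- tray_bar (a point): Middle of the tray's lifting bar: round steel, 12 mm thick, 104 mm long, along the tub's y, on two arms 46 mm either side of the middle, 47 mm clear of the tray's front wall. When flat it lies 155 mm in front of the hinge axis and 9 mm above it (83 mm above the bench). It follows a circle about the hinge and may turn between the fingers.
- bush_1: Turned steel ring, 34 mm across, 13 mm high, lying on the tray; origin at the centre of its underside.
- bush_2: Turned ring, 30 mm across, 10 mm high, lying on the tray; origin at the centre of its underside.
- bush_4: Turned ring, 28 mm across, 16 mm high, lying on the tray; origin at the centre of its underside.
- stand: Lever stand: grey box 150 x 100 mm, top 50 mm above the bench, on a dark steel plate 170 x 130 mm, fixed to the bench. It stands on the other side from the tub, turned up to about 12 degrees. Origin: on the bench under the lever's hinge; x points to its back (roughly away from the robot), y left, z up.
- lever (a joint): Angle of the lever in rad: 0 leaning back (away from the robot) by 0.35 rad from upright, 0.7 pulled fully forward (leaning 0.35 rad to the front, the stand's -x). A spring brings it back; it takes about 2 N at the start and 6 N at the end at its cross bar. While the catch is on, its pawl stops the lever after about 15 degrees.
- lever_bar (a point): Middle of the lever's cross bar: a round black bar 21 mm thick and 100 mm long, parallel to the stand's y axis, on top of a 15 mm stem. Starts about 171 mm above the bench, 43 mm behind the lever's hinge, ends as much in front of it.
- lever_hinge (a point): Lever's hinge axis (along the stand's y), 54 mm above the bench, 125 mm from the middle of the cross bar.
- catch (a joint): Angle of the safety catch in rad: 0 to 0.1 on (thumb tab leans to the stand's +y, left), 1.3 fully off (thumb tab leans to -y, right). Friction keeps it where it is left; about 2 to 3 N pushed sideways on the tab moves it.
- catch_tab (a point): Top of the catch's thumb tab, a dark steel blade 16 mm wide (along the stand's x) and 8 mm thick, reaching 52 mm from the shaft. When on, it leans 0.5 rad to the left, its top 114 mm above the bench. It stands 45 mm in front of the lever's hinge. Push it from its left side to the right.
- catch_shaft (a point): Point on the catch's shaft under the thumb tab; the shaft runs along the stand's x, 68 mm above the bench, 22 mm to the right of the stand's middle.
- spare_punch: Bystander: grey steel punch standing on its 40 mm wide foot, 64 mm high, between the two units; origin at the centre of its underside.
There are look-alikes about, which are no part of the job. What is shaped like the bush_1 but black is not meant.

How it is judged (in metres and radians):
On the way, in this order (a step that is already met when the one before it is completed fails the run):
1. all three bushes have been tipped into the tub (x of bush_1 in the frame of tub_floor between -0.065 and 0.065 m and y of bush_1 in the frame of tub_floor between -0.075 and 0.075 m and z of bush_1 in the frame of tub_floor between -0.02 and 0.048 m and x of bush_2 in the frame of tub_floor between -0.065 and 0.065 m and y of bush_2 in the frame of tub_floor between -0.075 and 0.075 m and z of bush_2 in the frame of tub_floor between -0.02 and 0.048 m and x of bush_4 in the frame of tub_floor between -0.065 and 0.065 m and y of bush_4 in the frame of tub_floor between -0.075 and 0.075 m and z of bush_4 in the frame of tub_floor between -0.02 and 0.048 m), for 0.2 s.
2. the safety catch has been flipped off, with the tray flat and the lever still back (value of joint catch above 1.1 rad and value of joint tray below 0.12 rad and value of joint lever below 0.35 rad), for 0.2 s.
At the end, for the whole second after the job is handed in: All three bushes lie in the tub, the tray rests flat (within 0.12 rad), the catch is flipped off (over 1.1 rad), and the fingers hold the lever pulled forward beyond 0.6 of its 0.7 rad, pressing on it with more than 1.5 N (all of step 1 and value of joint tray below 0.12 rad and value of joint catch above 1.1 rad and value of joint lever above 0.6 rad and velocity of joint lever below 0.1 rad/s and contact force between the fingers and stand above 1.5 N); the arm keeps its last pose, push and grip.
It fails at once if the catch is flipped while the tray is still raised (value of joint catch above 0.6 rad and value of joint tray above 0.3 rad).
It fails at once if the punch is knocked over (angle between spare_punch's own z axis and vertical above 0.5 rad).
It also fails if it takes over 64 s, if anything falls off the work surface, if the arm or the gripper's body presses on something with over 40 N, if the wrist force passes 120 N, or if a joint passes its speed limit or range.

## Working session

There is one attempt and no reset: what is moved stays moved. The work goes in short steps, each a Python script; the robot and the scene stay as the last script left them, time stands still between calls to the robot, and variables do not carry over. Pictures are saved under pics/ and viewed, and the job is handed in when it is done.

```bash
mkdir -p pics; ls; python3 - <<'E'
from rig import *
import cv2
for n in ("scene","top"):
    c=read_camera(n); cv2.imwrite(f"pics/{n}0.png",c["img"][:,:,::-1])
    print(n,c["mtx"].tolist(),c["k1"],c["cam_to_world"].round(3).tolist())
print(read_clock(),read_tool_pos(),read_eef_rot().round(3),read_grip_width())
E
```

```text
pics
scene [[578.3389658827609, 0.0, 316.93035043766895], [0.0, 578.3389658827609, 247.69922485851237], [0.0, 0.0, 1.0]] -0.0906159375104123 [[-0.58, 0.619, -0.529, -27.982], [-0.814, -0.443, 0.375, 372.812], [-0.003, 0.649, 0.761, 909.765], [0.0, 0.0, 0.0, 1.0]]
top [[453.66673775710217, 0.0, 318.3707392922036], [0.0, 453.66673775710217, 240.94136496684976], [0.0, 0.0, 1.0]] -0.05134858534542106 [[0.021, 0.997, -0.075, 471.546], [-1.0, 0.021, -0.002, -2.521], [-0.001, 0.075, 0.997, 971.776], [0.0, 0.0, 0.0, 1.0]]
0.1 [ 209.03316551 -614.8067979   225.75511302] [[ 0.322 -0.     0.947]
 [-0.947  0.002  0.322]
 [-0.002 -1.     0.   ]] 92.02867470208331
```

View pics/scene0.png

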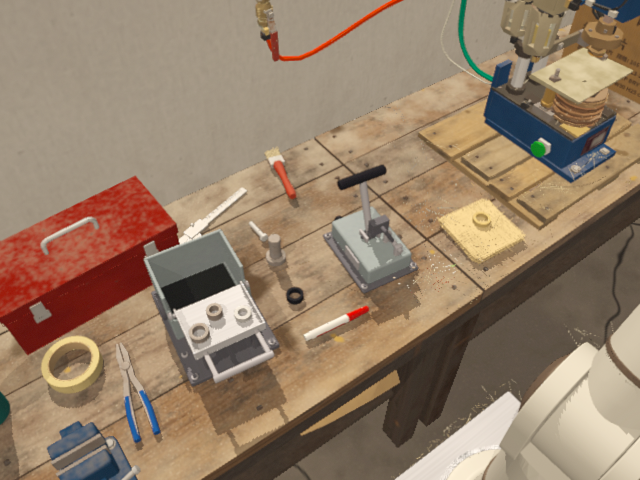

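View pics/top0.png

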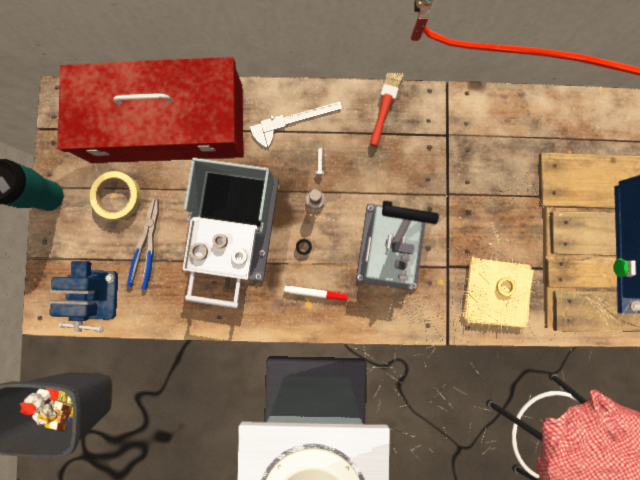

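The tub is on the left (about 230,230 in top), the lever stand on the right (about 393,245), and the punch is near (316,200). I'll zoom in for pixel picks.

```bash
cat > h.py <<'E'
import numpy as np, cv2
from rig import *
def ray(c,u,v):
    K=c["mtx"];k=c["k1"];d=np.array([(u-K[0,2])/K[0,0],(v-K[1,2])/K[1,1]]);p=d.copy()
    for _ in range(20): p=d/(1+k*(p@p))
    M=c["cam_to_world"]; r=M[:3,:3]@np.array([p[0],-p[1],-1.]); return M[:3,3],r
def plane(c,u,v,z):
    o,r=ray(c,u,v); return o+r*(z-o[2])/r[2]
def tri(c1,p1,c2,p2):
    o1,r1=ray(c1,*p1);o2,r2=ray(c2,*p2);r1/=np.linalg.norm(r1);r2/=np.linalg.norm(r2)
    A=np.stack([r1,-r2],1);s=np.linalg.lstsq(A,o2-o1,rcond=None)[0]
    a=o1+s[0]*r1;b=o2+s[1]*r2;return (a+b)/2,np.linalg.norm(a-b)
def crop(img,name,x0,y0,w,h,s):
    im=cv2.resize(img[y0:y0+h,x0:x0+w,::-1],None,fx=s,fy=s,interpolation=cv2.INTER_CUBIC)
    for i in range(0,w,10):
        cv2.line(im,(i*s,0),(i*s,6 if (x0+i)%50 else 14),(0,0,255),1)
        if (x0+i)%20==0: cv2.putText(im,str(x0+i),(i*s,22),0,.4,(0,0,255),1)
    for i in range(0,h,10):
        cv2.line(im,(0,i*s),(6,i*s),(0,0,255),1)
        if (y0+i)%20==0: cv2.putText(im,str(y0+i),(8,i*s+4),0,.4,(0,0,255),1)
    cv2.imwrite("pics/"+name,im)
E
python3 - <<'E'
from h import *
t=read_camera("top");s=read_camera("scene")
crop(t["img"],"t_tub.png",170,150,120,165,3) if 0 else crop(t["img"],"t_tub.png",170,150,130,165,3)
crop(t["img"],"t_st.png",345,190,110,110,5)
crop(s["img"],"s_tub.png",135,220,160,170,3)
crop(s["img"],"s_st.png",310,155,120,140,4)
import pickle;pickle.dump((t,s),open("c.pkl","wb"))
E
```

```text
(no output)
```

View pics/t_tub.png

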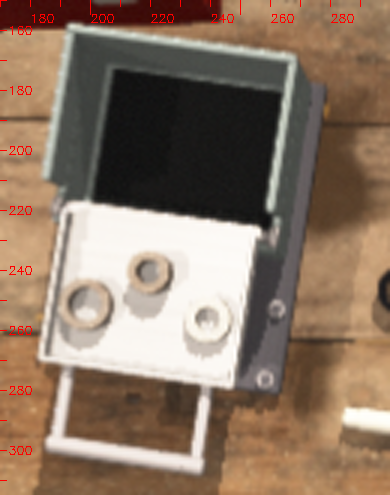

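View pics/t_st.png

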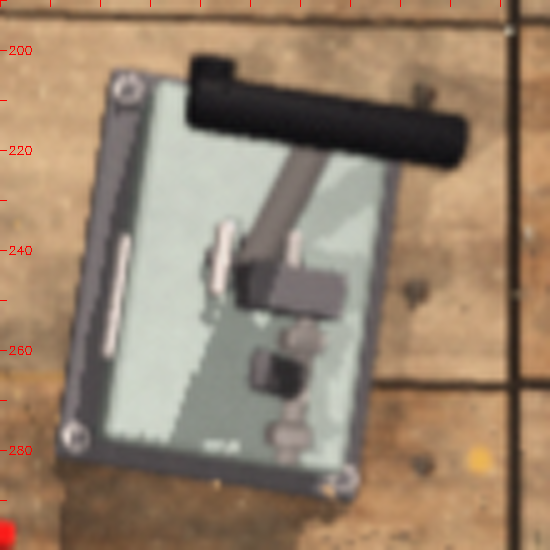

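View pics/s_tub.png

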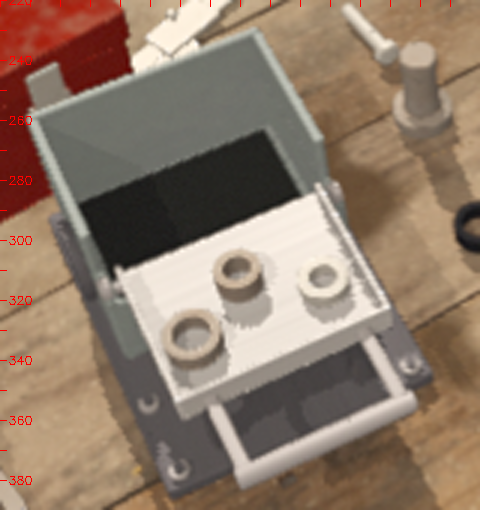

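View pics/s_st.png

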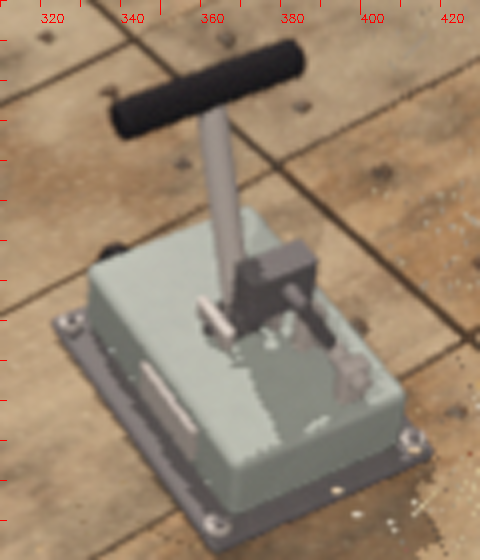

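```bash
python3 - <<'E'
from h import *
import pickle; t,s=pickle.load(open("c.pkl","rb"))
def P(n,a,b,zz):
    print(n,"tri",[x.round(1).tolist() if hasattr(x,'tolist') else round(x,1) for x in tri(t,a,s,b)],"top@z",plane(t,*a,zz).round(1),"sc@z",plane(s,*b,zz).round(1))
T=lambda x,y:(170+x/3,150+y/3); Q=lambda x,y:(345+x/5,190+y/5)
S=lambda x,y:(135+x/3,220+y/3); R=lambda x,y:(310+x/4,155+y/4)
P("barL",T(48,443),S(243,479),83);P("barR",T(203,466),S(410,404),83)
P("trayFL",T(40,358),S(183,414),97);P("trayFR",T(236,386),S(390,318),97)
P("tubBL",T(70,28),S(36,118),112);P("tubBR",T(297,57),S(257,33),112)
P("levL",Q(192,104),R(122,120),171);P("levR",Q(463,140),R(297,57),171)
P("tab",Q(268,370),R(290,292),114)
for n,a,b in (("bFL",Q(75,436),R(217,524)),("bFR",Q(342,480),R(413,439)),("bBL",Q(127,88),R(70,321))): P(n,a,b,10)
P("b1",T(86,303),S(193,337),90);P("punch",T(0,0),S(419,55),64)
print(plane(t,315,194,64),plane(t,316,206,5))
E
```

```text
barL tri [[419.9, 255.6, 78.9], 3.6] top@z [421.2 255.9  83. ] sc@z [416.5 254.8  83. ]
barR tri [[408.2, 155.7, 73.8], 0.4] top@z [408.8 153.9  83. ] sc@z [403.6 158.2  83. ]
trayFL tri [[475.0, 263.3, 76.7], 4.8] top@z [476.3 259.3  97. ] sc@z [461.1 264.2  97. ]
trayFR tri [[461.1, 135.3, 75.3], 0.2] top@z [461.3 131.9  97. ] sc@z [448.4 141.5  97. ]
tubBL tri [[689.2, 244.7, 106.3], 4.3] top@z [689.2 244.9 112. ] sc@z [682.3 244.1 112. ]
tubBR tri [[675.2, 98.3, 100.3], 1.1] top@z [672.8  97.4 112. ] sc@z [664.6 101.9 112. ]
levL tri [[587.7, -116.6, 167.9], 1.7] top@z [ 587.7 -115.5  171. ] sc@z [ 584.6 -115.2  171. ]
levR tri [[577.7, -215.1, 163.0], 1.1] top@z [ 577.  -212.5  171. ] sc@z [ 570.9 -209.2  171. ]
tab tri [[496.7, -152.8, 107.5], 4.4] top@z [ 495.2 -153.4  114. ] sc@z [ 493.5 -146.6  114. ]
bFL tri [[468.2, -90.9, 4.6], 0.7] top@z [468.5 -90.2  10. ] sc@z [465.1 -88.4  10. ]
bFR tri [[452.1, -204.6, 4.4], 0.2] top@z [ 452.2 -203.6   10. ] sc@z [ 449.2 -201.    10. ]
bBL tri [[618.1, -111.5, 2.9], 1.1] top@z [ 617.4 -110.3   10. ] sc@z [ 612.7 -108.2   10. ]
b1 tri [[512.7, 234.6, 79.7], 1.8] top@z [512.8 232.7  90. ] sc@z [505.3 235.7  90. ]
punch tri [[554.8, 153.0, 311.4], 221.8] top@z [720.1 308.   64. ] sc@z [627.7   9.2  64. ]
[634.48363117   8.25968249  64.        ] [619.02653072   6.23407156   5.        ]
```

```bash
cat >> h.py <<'E'
YT=-0.118; HT=np.array([568.,186.8,74.])
YS=-0.135; HS=np.array([537.4,-157.2,54.])
def fr(y): return np.array([np.cos(y),np.sin(y),0]),np.array([-np.sin(y),np.cos(y),0])
def down(xd):
    y=np.array([0,0,-1.]); return np.stack([xd,y,np.cross(xd,y)],1)
def barpos(th,H=HT):
    x,_=fr(YT); a=np.arctan2(9,155)+th; r=np.hypot(155,9)
    return H-x*r*np.cos(a)+np.array([0,0,r*np.sin(a)])
E
python3 - <<'E'
from h import *
xt,yt=fr(YT)
for s in (1,-1):
    R=down(s*xt); 
    for p in ((414,205,130),(414,205,66),(513,193,205)): 
        q=arm.ik(np.array(p),R); print(s,p,None if q is None else np.round(q,2))
xs,ys=fr(YS)
for s in (1,-1):
  for n,x in (("x",xs),("y",ys)):
    for p in ((493,-148,95),(493,-190,95),(580,-140,150),(495,-130,150)):
        q=arm.ik(np.array(p),down(s*x)); print(s,n,p,None if q is None else np.round(q,2))
E
```

```text
1 (414, 205, 130) [ 0.5   0.65 -1.3   2.08  0.75  1.01 -1.31]
1 (414, 205, 66) [ 0.35  0.66 -1.08  2.12  0.81  0.86 -1.34]
1 (513, 193, 205) [ 0.52  0.67 -1.3   1.82  0.7   1.21 -1.11]
-1 (414, 205, 130) [ 0.5   0.65 -1.3   2.08  0.75  1.01  1.83]
-1 (414, 205, 66) [ 0.47  0.85 -1.3   2.11  1.01  1.04  1.64]
-1 (513, 193, 205) [ 0.52  0.67 -1.3   1.82  0.7   1.21  2.03]
1 x (493, -148, 95) [ 0.92  0.56 -0.85  1.98  0.56  0.85 -0.38]
1 x (493, -190, 95) [ 0.97  0.58 -0.83  1.95  0.56  0.86 -0.29]
1 x (580, -140, 150) [ 0.87  0.65 -0.94  1.75  0.59  1.06 -0.41]
1 x (495, -130, 150) [ 0.93  0.47 -0.9   1.95  0.46  0.94 -0.33]
1 y (493, -148, 95) [ 0.99  0.61 -0.96  1.98  0.65  0.89  1.12]
1 y (493, -190, 95) [ 1.06  0.64 -0.96  1.95  0.66  0.91  1.19]
1 y (580, -140, 150) [ 0.91  0.69 -1.01  1.74  0.65  1.09  1.11]
1 y (495, -130, 150) [ 1.03  0.53 -1.04  1.95  0.56  0.98  1.15]
-1 x (493, -148, 95) [-0.4   0.54  0.81  2.03 -0.54  0.8  -2.55]
-1 x (493, -190, 95) [-0.51  0.74  1.13  2.   -0.84  0.97 -2.22]
-1 x (580, -140, 150) [-0.52  0.68  1.01  1.79 -0.66  1.05 -2.54]
-1 x (495, -130, 150) [-0.62  0.53  1.06  2.   -0.57  0.95 -2.54]
-1 y (493, -148, 95) [ 0.72  0.48 -0.59  1.99  0.37  0.78 -1.79]
-1 y (493, -190, 95) [ 0.76  0.49 -0.55  1.96  0.35  0.79 -1.7 ]
-1 y (580, -140, 150) [ 0.64  0.53 -0.6   1.75  0.35  0.97 -1.8 ]
-1 y (495, -130, 150) [ 0.77  0.4  -0.68  1.96  0.32  0.89 -1.78]
```

```bash
python3 - <<'E'
from h import *
xt,yt=fr(YT); R=down(xt)
arm.servo_line(read_tool_pos()+[0,0,110],feed=250)
arm.move_pose([400,-100,340],R)
b=barpos(0); print(b)
arm.move_pose(b+[0,0,90],R)
arm.move_gripper(44)
print(read_clock(),read_tool_pos(),read_contact_force())
t=read_camera("top");s=read_camera("scene")
crop(t["img"],"t1.png",160,150,150,165,3);crop(s["img"],"s1.png",135,220,160,190,3)
E
```

```text
[414.07785845 205.04758455  83.        ]
4.9917 [414.04905508 205.12014688 172.99167704] [-0.21252219 -1.298475    0.01475258]
```

View pics/s1.png

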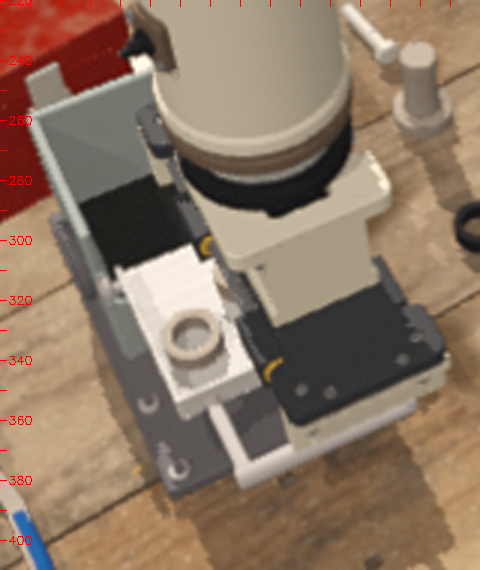

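View pics/t1.png

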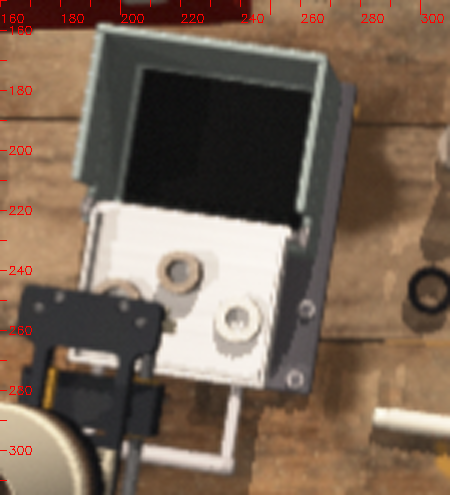

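The gripper is above the bar (bar at about 190–235, row 300 in top), and nothing is in the way. I'll descend and grip.

```bash
python3 - <<'E'
from h import *
b=barpos(0)
print(arm.servo_line(b+[0,0,-16],feed=90,max_force=12))
f0=read_contact_force()
arm.move_gripper(0,grip_force=12)
print(read_clock(),read_tool_pos(),read_grip_width(),f0,read_contact_force())
E
```

```text
False
7.0333 [413.77374051 205.03295107  67.04260233] 11.22002508350394 [-0.06917031  0.10026147 -0.23291803] [-1.89582415 -0.57778988  2.95011992]
```

```bash
python3 - <<'E'
from h import *
arm.move_gripper(0,grip_force=25)
for th in np.linspace(0.1,1.18,13):
    arm.servo_line(barpos(th)+[0,0,-16],feed=70)
    f=read_contact_force()
    print(round(th,2),f.round(1),round(read_grip_width(),1),read_wrist_torque().round(2))
    if np.linalg.norm(f)>35: break
arm.dwell(.6)
print(read_clock(),read_tool_pos(),read_joints().round(2))
t=read_camera("top");s=read_camera("scene")
crop(t["img"],"t2.png",160,150,150,165,3);crop(s["img"],"s2.png",115,200,200,190,3)
E
```

```text
0.1 [-1.5  1.8 -1.9] 11.2 [ 0.22  0.49 -0.01]
0.19 [-4.1  1.1 -1.9] 11.1 [ 0.27  0.86 -0.04]
0.28 [-5.9  1.3 -1.4] 11.0 [ 0.32  1.16 -0.02]
0.37 [-6.2  0.9  0.1] 11.1 [0.26 1.56 0.03]
0.46 [-8.6  1.3  1.3] 10.7 [ 0.25  1.75 -0.07]
0.55 [-10.2   0.8   3.3] 11.3 [ 0.16  2.14 -0.  ]
0.64 [-10.7   0.1   5.7] 11.1 [0.11 2.53 0.01]
0.73 [-13.3  -0.7  10.5] 11.1 [-0.02  3.05 -0.03]
0.82 [-15.3  -2.3  14.9] 11.3 [-0.28  3.45 -0.04]
0.91 [-14.4  -2.   16.7] 10.9 [-0.52  3.01 -0.05]
1.0 [-11.7  -2.2  15.2] 10.6 [-0.57  2.43  0.  ]
1.09 [-6.8 -2.5 11.3] 11.0 [-0.42  1.53  0.03]
1.18 [-3.7 -1.5  7.9] 11.2 [-0.4   0.94  0.01]
12.425 [519.28157172 192.18554137 207.32890787] [ 0.24  0.43 -0.81  1.81  0.36  1.05 -0.83]
```

View pics/s2.png

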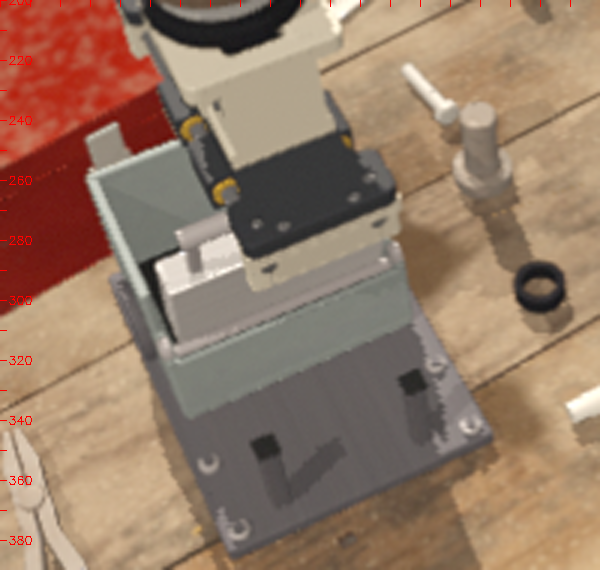

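View pics/t2.png

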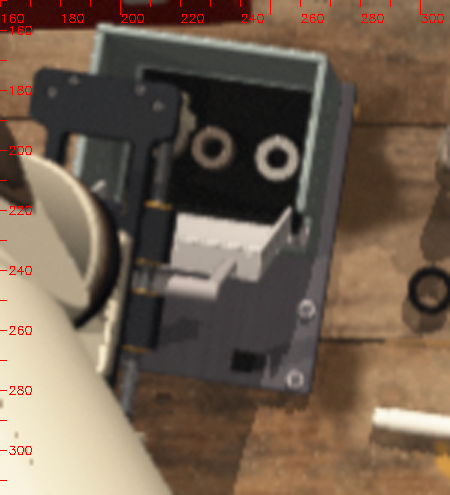

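The tray is up: two bushes lie on the tub floor at (230,198) and (251,202), and the third is half hidden at about (222,190). Next I'll lower it and check.

```bash
python3 - <<'E'
from h import *
for th in np.linspace(1.08,0.0,13):
    arm.servo_line(barpos(th)+[0,0,-16],feed=75)
    f=read_contact_force()
    if np.linalg.norm(f)>35: print(th,f); break
print(read_contact_force(),read_clock())
arm.move_gripper(40)
print(read_contact_force(),read_tool_pos())
arm.servo_line(barpos(0)+[0,0,150],feed=200)
arm.move_pose([400,-60,330],read_eef_rot())
t=read_camera("top");s=read_camera("scene");print(read_clock())
crop(t["img"],"t3.png",160,150,150,165,3);crop(s["img"],"s3.png",115,200,200,190,3)
crop(t["img"],"t3b.png",345,190,110,110,5)
E
```

```text
[-1.24168075  4.03491446 -0.65860939] 16.8833
[-0.273233    1.09495461  0.14549082] [414.11274835 204.95765388  67.02584373]
19.7417
```

View pics/s3.png

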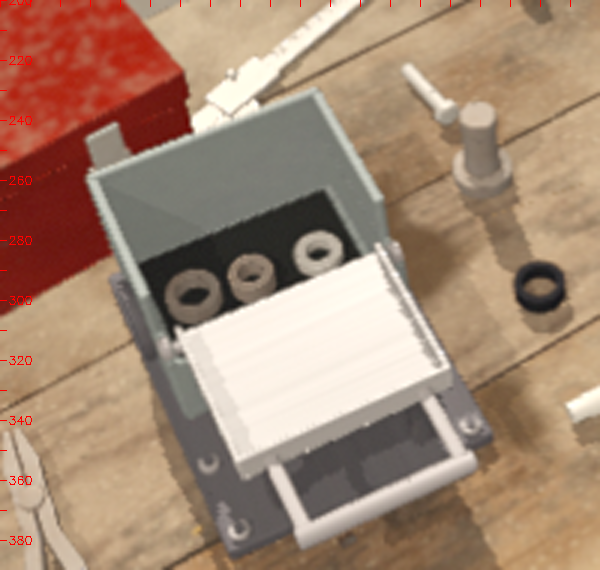

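View pics/t3.png

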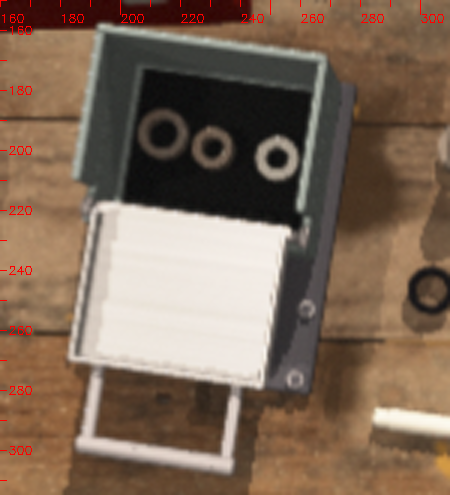

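All three rings lie in the tub (200–255, row ~200 in top), and the tray is flat and empty. Next is the catch.

```bash
cat >> h.py <<'E'
def st(x,y,z): 
    a,b=fr(YS); return HS*[1,1,0]+a*x+b*y+np.array([0,0,z])
E
python3 - <<'E'
from h import *
xs,ys=fr(YS); R=down(ys)
arm.move_gripper(0,grip_force=20); print(read_grip_width())
arm.move_pose(st(-45,45,200),R)
print(arm.servo_line(st(-45,45,92),feed=120,max_force=12))
print(arm.servo_line(st(-45,30,92),feed=60,max_force=14))
print(read_clock(),read_tool_pos(),read_contact_force())
y=30
while y>-28:
    y-=6
    h=arm.servo_line(st(-45,y,92),feed=50,max_force=14)
    print(y,h,read_contact_force().round(1),read_tool_pos().round(1))
    if h: break
t=read_camera("top");s=read_camera("scene");print(read_clock())
crop(t["img"],"t4.png",345,190,110,110,5);crop(s["img"],"s4.png",300,145,140,150,4)
E
```

```text
0.6037683655833845
False
False
23.1083 [ 496.80908584 -122.3451871    92.17575938] [ 0.029209   -0.74966953  1.03575814]
24 False [-0.6  1.  -0.3] [ 496.  -127.7   92. ]
18 False [0.2 1.1 0.8] [ 495.4 -133.4   92.1]
12 False [ 0.  -0.4  0.5] [ 494.4 -139.9   91.9]
6 False [ 0.5 -0.3 -0.2] [ 493.4 -146.    91.9]
0 False [ 0.6  0.4 -0.4] [ 492.6 -151.9   91.9]
-6 False [-0.5 -0.2 -0.4] [ 491.9 -157.7   92. ]
-12 False [0.1 0.1 0.1] [ 491.1 -163.6   91.9]
-18 False [0.8 0.8 0. ] [ 490.3 -169.6   92. ]
-24 False [-0.7  0.2  0.4] [ 489.5 -175.6   92. ]
-30 False [0.2 0.8 1.6] [ 488.7 -181.6   92. ]
25.875
```

View pics/s4.png

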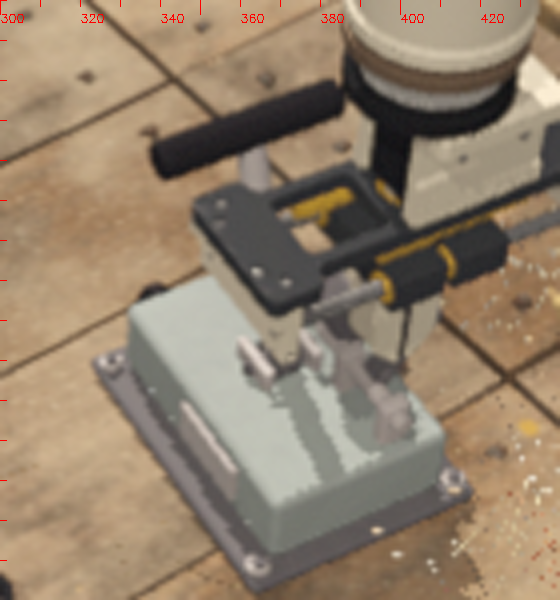

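```bash
python3 - <<'E'
from h import *
t=read_camera("top");s=read_camera("scene")
crop(t["img"],"t5.png",345,190,110,110,5);crop(s["img"],"s5.png",350,195,70,70,8)
E
```

```text
(no output)
```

View pics/s5.png

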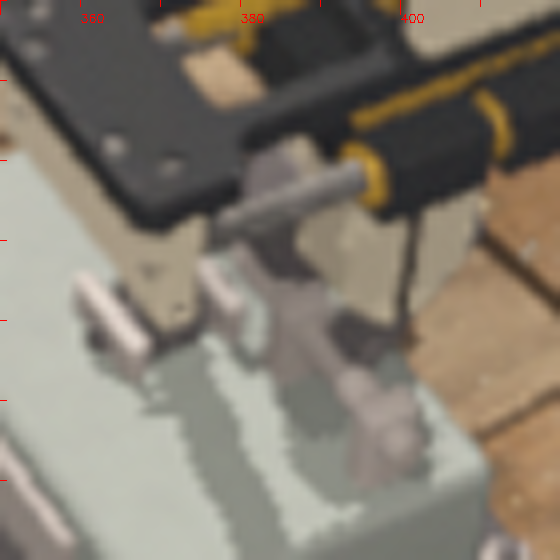

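View pics/t5.png

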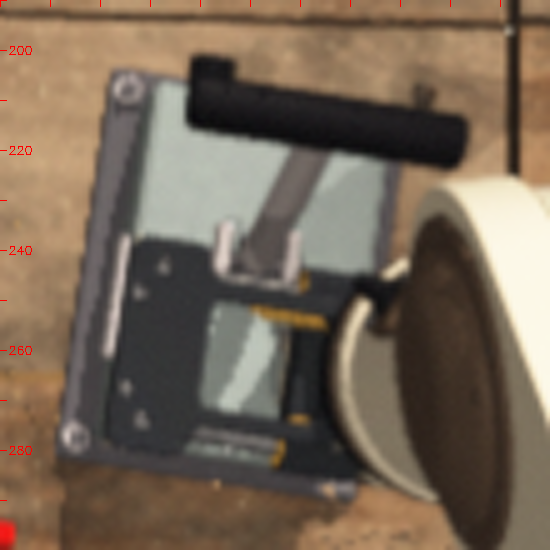

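The tab seems to have gone over to the right (about 395,237 in scene). I'll push a little further with the guard on, then lift and look.

```bash
python3 - <<'E'
from h import *
h=arm.servo_line(st(-45,-42,92),feed=40,max_force=10)
print(h,read_contact_force().round(1),read_tool_pos().round(1))
arm.servo_line(st(-45,-20,92),feed=100)
arm.servo_line(st(-45,20,250),feed=200)
arm.move_gripper(50)
arm.move_pose(st(-80,130,300),down(fr(YS)[0]))
t=read_camera("top");s=read_camera("scene");print(read_clock())
crop(t["img"],"t6.png",345,190,110,110,5);crop(s["img"],"s6.png",310,145,130,150,4)
E
```

```text
True [-1.3  2.1  6.5] [ 487.8 -188.8   92.1]
30.075
```

View pics/s6.png

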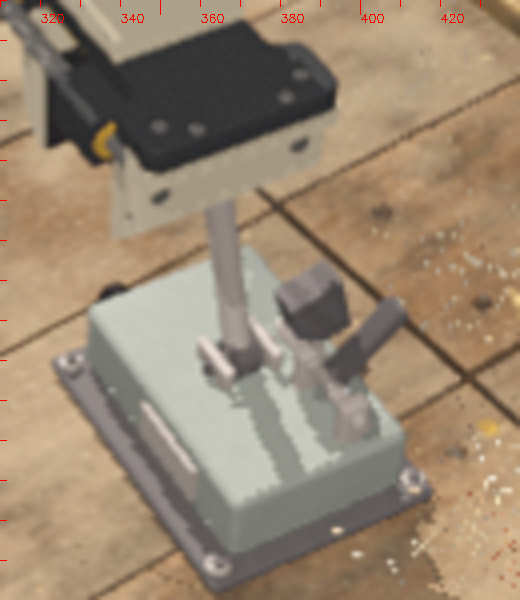

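View pics/t6.png

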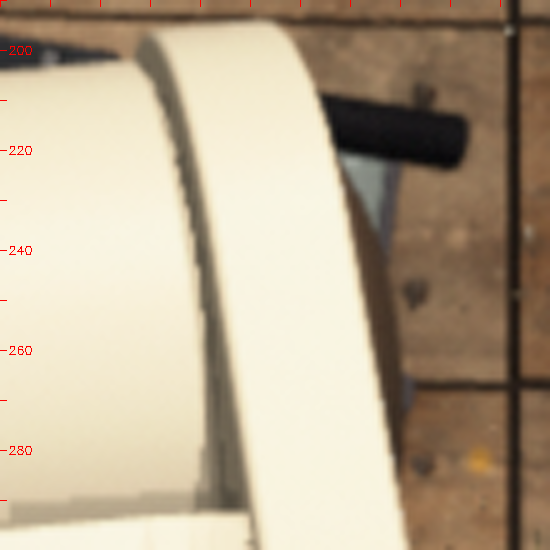

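```bash
python3 - <<'E'
from h import *
s=read_camera("scene"); a,b=fr(YS)
M=s["cam_to_world"];K=s["mtx"]
for ang in (0,.8,.9,1.0,1.1,1.2,1.3):
    d=0.5-ang
    out=[]
    for r in (0,52):
        p=st(-45,-22+r*np.sin(d),68+r*np.cos(d)); c=np.linalg.inv(M)@np.r_[p,1]; x=np.array([c[0],-c[1]])/-c[2]; x=x*(1+s["k1"]*(x@x))
        out+=[K[0,0]*x[0]+K[0,2],K[1,1]*x[1]+K[1,2]]
    print(ang,np.round(out,1))
E
```

```text
0 [392.2 239.3 383.3 227.9]
0.8 [392.2 239.3 401.6 219. ]
0.9 [392.2 239.3 403.7 218.8]
1.0 [392.2 239.3 405.6 218.8]
1.1 [392.2 239.3 407.4 219. ]
1.2 [392.2 239.3 409.  219.4]
1.3 [392.2 239.3 410.5 220. ]
```

The catch tab has its tip at about (409,222) in scene, which matches the projection for 1.2–1.3 rad. Its last push also ended on the stop, so it is fully off. The lever is next.

```bash
cat >> h.py <<'E'
def lev(th,y=25,dz=-15):
    a=0.35-th; return st(125*np.sin(a),y,54+125*np.cos(a)+dz)
E
python3 - <<'E'
from h import *
R=down(fr(YS)[0])
arm.move_pose(lev(0,dz=80),R)
print(arm.servo_line(lev(0),feed=100,max_force=10),read_tool_pos(),read_contact_force())
arm.move_gripper(0,grip_force=25)
print(read_clock(),read_grip_width(),read_contact_force())
t=read_camera("top");s=read_camera("scene");crop(s["img"],"s7.png",300,125,140,150,4)
E
```

```text
False [ 583.87794278 -138.22582476  157.16562517] [-0.09227064  0.29822292 -0.17598215]
32.525 20.314053074647017 [ 2.65897585 -0.42019277 -0.67553184]
```

View pics/s7.png

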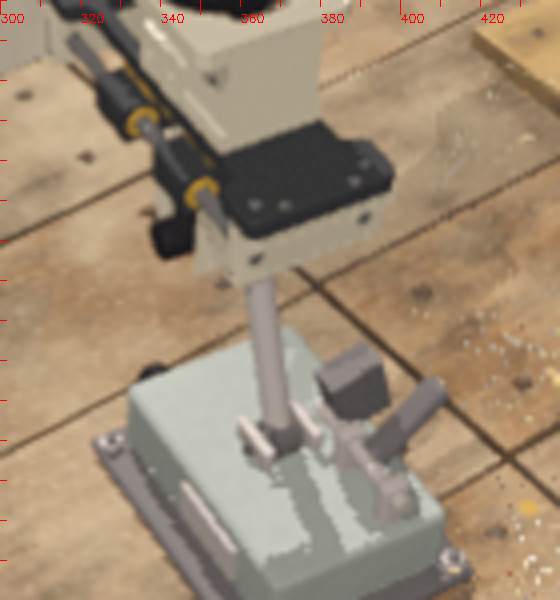

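The bar is gripped at 20 mm opening, and the pawl (387,218) is clear of the lever. Now I'll pull it along the arc.

```bash
python3 - <<'E'
from h import *
for th in list(np.linspace(0.08,0.64,8))+[0.68,0.71,0.74]:
    arm.servo_line(lev(th),feed=60)
    f=read_contact_force(); print(round(th,2),f.round(1),round(read_grip_width(),1),read_tool_pos().round(1),lev(th).round(1))
    if np.linalg.norm(f)>30: break
arm.dwell(.5)
t=read_camera("top");s=read_camera("scene");print(read_clock(),read_contact_force())
cv2.imwrite("pics/t8.png",t["img"][:,:,::-1]);crop(s["img"],"s8.png",260,125,180,150,4)
E
```

```text
0.08 [ 6.1 -1.2  0.1] 20.4 [ 575.3 -137.2  160.3] [ 573.8 -136.9  159.5]
0.16 [ 6.2 -0.1  1.5] 20.5 [ 566.5 -136.   163.1] [ 564.2 -135.6  161.8]
0.24 [ 6.4 -1.4  4.8] 20.4 [ 557.5 -134.8  165.3] [ 554.4 -134.3  163.2]
0.32 [ 6.3 -1.   6.1] 20.3 [ 547.9 -133.4  166.3] [ 544.5 -132.9  163.9]
0.4 [ 5.6 -0.8  7.2] 20.1 [ 538.  -131.9  166.2] [ 534.6 -131.6  163.8]
0.48 [ 5.1 -0.4  6.6] 19.8 [ 527.9 -130.4  165.2] [ 524.7 -130.2  162.9]
0.56 [5.1 0.5 6.4] 19.9 [ 518.  -128.9  163.3] [ 514.9 -128.9  161.3]
0.64 [ 5.6 -0.5  5.4] 20.2 [ 508.4 -127.4  160.7] [ 505.3 -127.6  158.8]
0.68 [7.3 0.4 5.3] 20.1 [ 504.2 -126.8  159.3] [ 500.6 -127.   157.3]
0.71 [6.3 0.9 5.7] 20.3 [ 500.8 -126.3  158.1] [ 497.1 -126.5  156. ]
0.74 [10.6 -0.2  5.9] 20.0 [ 499.5 -126.1  157.5] [ 493.7 -126.   154.6]
36.5083 [ 9.5736641  -0.06028902  5.41397009]
```

View pics/s8.png

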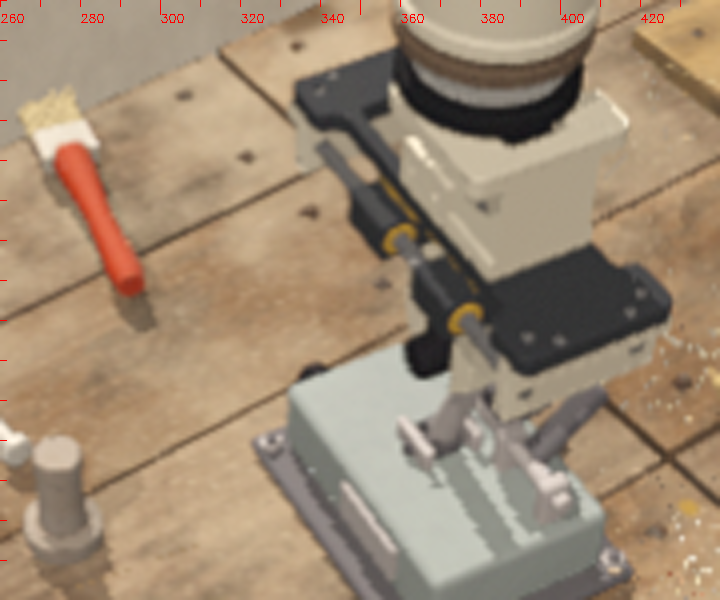

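View pics/t8.png

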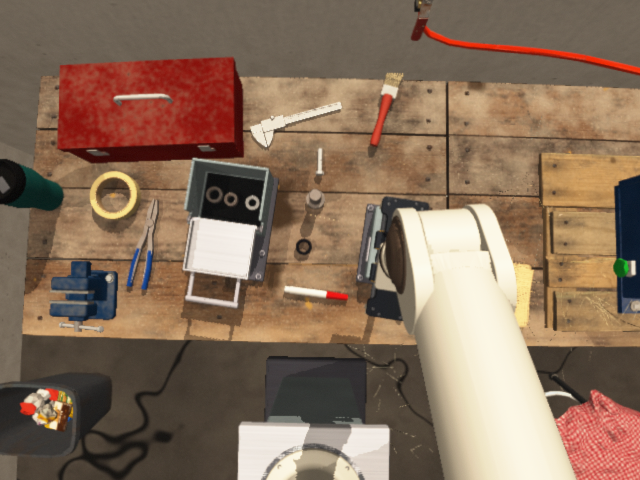

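```bash
python3 - <<'E'
from h import *
arm.servo_line(lev(.76),feed=40); arm.dwell(.5)
print(read_contact_force(),read_tool_pos(),abs(read_qd()).max(),read_grip_width(),read_clock())
arm.close_job()
E
```

```text
[12.72873289 -1.58956777  6.53989676] [ 499.24987562 -126.09867652  157.37030036] 0.0015058805151953588 20.136937064011764 37.2583
the job is handed in; nothing more can be done
```

I carried out the whole sequence in order and handed the job in at about 37 s of the 64 s allowed. No verdict was reported, so what follows is from my own checks.

- **Bushes and tray:** I lifted the tray by its bar to about 1.18 rad and lowered it again. Both cameras then showed all three bushes on the tub floor and the empty tray lying flat.
- **Catch:** I flipped it to the right with the fingers closed. The force readings stayed below 2 N during the main push, so I couldn't confirm contact from force alone. A further guarded push then stopped at its 10 N limit. The scene picture afterwards put the tab tip at pixel (409, 222), which fits 1.2–1.3 rad. The top view was blocked by the arm.
- **Lever:** I gripped the bar (20 mm opening) and pulled it forward onto its stop. The bar moved about 85 mm of the expected 86 mm, and the last commanded step moved it only 0.3 mm while the force rose. At hand-in the fingers were holding it with about 13 N of pull, and the arm was at rest.
- **Punch:** It was still standing upright in the last pictures.

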